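# Seat a core bit in the floating chuck and tug-test it

### The arm

A 7-joint arm with a two-finger parallel gripper is mounted at the origin on the work surface. World frame = base frame: x ahead of the robot, y to its left, z up, the work surface at z = 0. Lengths are in m, angles in rad, forces in N, time in s.
With the tool pointing down it reaches from about 0.425 to 0.925 m from the base axis. Payload 6.8 kg.
Tool frame: the origin (TCP) lies on the centre line of the jaws, within the pads' length; the fingertips stand 11 mm ahead of it and the grasp point (between the pads) lies 8 mm behind it; z points along the fingers, y is the direction in which the jaws open and shut (so a half turn about z gives the same grasp; the last joint's range is limited). The gripper opens to 85 mm and grips with 20 to 120 N. Pads are 22 mm wide; open, the fingers measure 114 mm over their backs; the gripper's body (76 mm by 85 mm) begins 54 mm behind the grasp point. The pads swing forward as they close: fully open they stand 13 mm farther back than shut.
Start: joints at [1.107, 0.477, 0.022, 1.555, -0.011, 1.109, -0.083], TCP at [0.235, -0.633, 0.242] pointing down, gripper open.
Joint ranges: [-2.96, 2.96], [-0.34, 2.1], [-1.41, 1.46], [0.24, 2.44], [-1.37, 4.51], [0.17, 1.92], [-2.96, 2.96]. Speed limits (rad/s): [2.39, 2.39, 3.14, 3.14, 3.14, 3.14, 3.14].

### API

Orientations are given as a rotation vector (axis times angle).
In Python, from bench import r gives the robot as it stands.
- The arm moves only by the tool send_rows, never from a script. Its argument "deltas" is a list of rows, each a list of 7 numbers: the opening, from 0 (shut) to 1 (fully open), then the shift along the tool's x, y, z as a fraction of full scale, then the turn, a rotation vector about the tool's x, y, z as a fraction of full scale. In form: [[hand, x, y, z, ax, ay, az], ...]. A call has 1 to 20 rows; each row is the pose to reach, as a shift and turn from the pose commanded when the call began, along the tool's axes at that moment, turning the shorter way round; what a row does not reach only later rows make up. Full scale, the value 1, is 150 mm for a shift and 180 degrees for a turn. A row lasts 1/12 s, in which the tool goes at most 41.7 mm and 7.16 degrees, less where a joint would pass 70% of its speed; a pose out of reach is approached as far as the arm can. A call with a number of a shift or a turn outside -1 to 1 is refused whole. A call with a gripper value outside its range is refused whole. The fingers move at their own pace and stop on an object; "squeeze" is the grip in N (left out, the last holds). Time passes only in rows, so rows that repeat a pose let the fingers close. It gives the time, the measured TCP pose, the force and the opening at its end, in the units of the state.
- r.get_obs(): the state, without advancing time (a new reading comes with each control period).
- r.grab_frame(name): name is "scene" or "top" or "wrist"; returns a dict with "pixels" (480x640x3 uint8, red, green, blue), "camera_matrix" (3x3 intrinsics, pixels), "dist_coeffs" ([k1, k2, p1, p2, k3] as OpenCV has them; the pictures are not rectified), "rvec" (rotation vector, rad) and "tvec" (3), from world to camera coordinates, as OpenCV has them. Camera axes: x right, y down, z forward; pixel columns grow to the right and rows downward; lengths in m; the calibration is good to about 2 mm. A picture is of the moment at which its call begins. There is no depth.
- r.hand_in(): hands the job in, once; it reports no verdict.
The state is a dict: "clock": time; "joints": joint angles; "qvel": joint speeds; "tau": joint torques, N m; "tcp_pos": TCP position; "orientation": TCP orientation; "contact_force": force on the tool from outside, world axes, zero at the start; "moment": the same for the moment, N m; "grip_width": finger opening in m.
Only numpy, scipy, OpenCV 4.12 (cv2) and the standard library are available. Lean on these libraries where they do the work, as an engineer would, in place of code of your own. Each camera call takes 0.05 s, during which the arm holds its last target. There are 200 camera calls.

### The job

Take the narrower of the two core bits out of the wooden rack and push it shank-down into the chuck on the bench stand until it clicks in and its shoulder is fully home, without pressing harder than 25 newtons. Still gripping the bit, tug it straight up with about 12 newtons (never more than 20) and keep that pull steady for a good second to confirm that it is retained. Then let go, leaving the bit standing fully home in the chuck, and leave the wide bit, the tub, the tape measure and the scraper where they are.

Things in the scene. Friction and masses are not known exactly. Their poses are not given: they have to be found in the camera images.
- core_bit: narrower core bit, bare steel, about 180 g, shank-down in either hole of the rack. Origin: centre of the shank's lower tip, z up its axis. Shank 16 mm dia., 36 mm long (tip cone 12 mm high from 6 mm dia.; latch groove 14-24 mm above the tip), hub 28 mm dia. at 36-46 mm, then a drum 36 mm dia. at 46-90 mm, hollow in its top 10 mm: grip its outside from above about 70 mm above the tip, at any turn
- core_bit_shoulder (a point): centre of the flat shoulder under the narrower bit's hub, 36 mm above the shank's tip; the shoulder rests on the chuck's mouth when the bit is fully home
- wide_bit: the other core bit, same make with a drum 50 mm in diameter, in the rack's other hole; leave it there. Origin at the centre of the shank's lower tip, z up
- rack: fixed wooden block 80 x 200 x 50 mm (x, y, z); two blind vertical holes 19 mm in diameter and 40 mm deep, 55 mm from its middle along its own +y and -y; the bits' shoulders rest on its top, so pull a bit up at least 40 mm to clear it. Origin at the centre of its underside
- chuck: fixed bench stand with the chuck: steel base plate 110 x 110 x 12 mm, grey square housing 70 x 70 mm up to 50 mm height, and out of it stands the floating square steel sleeve, 44 x 44 mm. Origin at the centre of the base plate's underside, z up
- chuck_mouth (a point): centre of the bore at the sleeve's flat top, 75 mm above the bench unloaded; rides with the sleeve. Bore vertical, 17.5 mm dia., 45 mm deep, 3 mm chamfer. Two sprung pawls in it resist the shank (roughly 8 to 16 N), then snap into its groove in the last millimetre before the shoulder is home; a latched bit has about 1 mm of end play and withstands a 20 N pull
- sleeve (a joint): the sleeve floats along its vertical axis between stiff springs (m): 0 when unloaded, positive when pulled up, negative when pressed down, proportional to the axial force; a few millimetres at the loads of this job
- tub: black rubber mixing bowl, 130 mm across, 75 mm high, a bystander. Origin at the centre of its underside
- tape: black and yellow tape measure 65 x 36 x 62 mm, a bystander. Origin at the centre of its underside
- scraper: spatula-like scraper lying on the bench, a bystander. Origin under its middle
Not all that is in view belongs to the job. What is shaped like the core_bit but pink or purple is not meant. Leave any pink or turquoise look-alike of the chuck alone.

How it is judged:
On the way, in this order (a step that is already met when the one before it is completed fails the run):
1. the narrower bit is pressed fully home in the chuck: shoulder within 2 mm of the mouth (z of core_bit_shoulder in the frame of chuck_mouth below 0.002 m and horizontal distance between core_bit_shoulder and chuck_mouth below 0.0025 m), for 0.1 s.
2. the gripped bit pulls the sleeve up with 8 to 17 N (1.6 to 3.4 mm of sleeve travel) for 0.6 s and stays latched, its shoulder within 2.8 mm of the mouth (value of joint sleeve between 0.0016 and 0.0034 m and z of core_bit_shoulder in the frame of chuck_mouth below 0.0028 m and horizontal distance between core_bit_shoulder and chuck_mouth below 0.0025 m and contact force between the fingers and core_bit above 1 N and contact force between the fingers and chuck below 1 N), for 0.6 s.
At the end, for the whole second after the job is handed in: The narrower bit stands upright, released and at rest in the chuck, its shoulder within 2 mm of the mouth and centred within 2.5 mm, and the sleeve is back at its unloaded height (-1.5 to +1 mm) (all of step 1 and angle between core_bit's own z axis and vertical below 0.06 rad and linear speed of core_bit below 0.02 m/s and value of joint sleeve between -0.0015 and 0.001 m); the robot touches nothing.
It fails at once if the bit is pulled with more than 20 N (sleeve up more than 4 mm) (value of joint sleeve above 0.004 m).
It fails at once if the chuck is pressed with more than about 25 N (sleeve down more than 5.2 mm) (value of joint sleeve below -0.0052 m).
It fails at once if the wide bit, tub, tape measure or scraper is moved by more than 20 mm (distance of any of wide_bit, tub, tape, scraper from where it was at the start of the episode above 0.02 m).
It also fails if it takes over 72 s, if anything falls off the work surface, if the arm or the gripper's body presses on something with over 40 N, if the wrist force passes 120 N, or if a joint passes its speed limit or range.

## Working session

There is one attempt and no reset: what is moved stays moved. The work goes in short steps, Python scripts to look and compute and a tool call to move; the robot and the scene stay as the last step left them, time stands still between calls to the robot, and variables do not carry over. Pictures are saved under pics/ and viewed, about 8 in all and at most 12, crops included, and the job is handed in when it is done.

Besides the shell and the picture viewer there is one more tool, called after "Request:" as name([rows], argument=value, ...), one row to a line, values as JSON. send_rows: Moves the arm, as the interface text tells. Shift numbers are shares of 150 mm and turn numbers shares of 180 degrees, none past 1 either way. Its arguments: {"type":"object","properties":{"deltas":{"type":"array","items":{"type":"array","items":{"type":"number"}}},"squeeze":{"type":"number"}},"required":["deltas"]}

```bash
mkdir -p pics; ls
cat > h.py <<'E'
import numpy as np, cv2
from bench import r
def snap(name,fn):
    f=r.grab_frame(name); cv2.imwrite(f'pics/{fn}.png',f['pixels'][:,:,::-1]); np.savez(f'pics/{fn}.npz',**f); return f
def load(fn): return dict(np.load(f'pics/{fn}.npz'))
def ray(f,u,v):
    R=cv2.Rodrigues(np.array(f['rvec'],float))[0]; t=np.array(f['tvec'],float).ravel()
    p=cv2.undistortPoints(np.array([[[u,v]]],float),np.array(f['camera_matrix']),np.array(f['dist_coeffs']))[0,0]
    return -R.T@t, R.T@np.array([p[0],p[1],1])
def at_z(f,u,v,z):
    c,d=ray(f,u,v); return c+d*(z-c[2])/d[2]
def proj(f,P):
    return cv2.projectPoints(np.atleast_2d(np.array(P,float)),np.array(f['rvec'],float),np.array(f['tvec'],float),np.array(f['camera_matrix']),np.array(f['dist_coeffs']))[0][:,0]
E
python3 - <<'E'
from h import *
for n in ('scene','top'):
    f=snap(n,n+'0'); R=cv2.Rodrigues(np.array(f['rvec'],float))[0]; print(n,-R.T@np.array(f['tvec']).ravel())
print(r.get_obs())
E
```

```text
pics
scene [ 1.13340506 -0.3549523   1.02496387]
top [0.320298   0.04514076 1.22241937]
{'clock': 0.1, 'joints': array([ 1.10691493,  0.47771906,  0.02235798,  1.55631179, -0.01150816,
        1.10932682, -0.08307879]), 'qvel': array([ 0.00144045, -0.00362805, -0.00024695, -0.00101014, -0.00203786,
        0.00060715, -0.00060241]), 'tau': array([ 4.75944631e-03, -5.97756636e+01,  1.61412746e+00, -2.81953579e+01,
        1.29081178e-02,  5.03896052e-03,  3.84552413e-05]), 'tcp_pos': array([ 0.23492772, -0.63226087,  0.24143937]), 'orientation': array([-3.09044810e+00, -5.55674348e-01,  6.36542469e-04]), 'contact_force': array([ 0.1575195 ,  0.90566184, -0.24969031]), 'moment': array([-0.00903225, -0.01078081,  0.00950059]), 'grip_width': 0.08541476437093881}
```

View pics/top0.png

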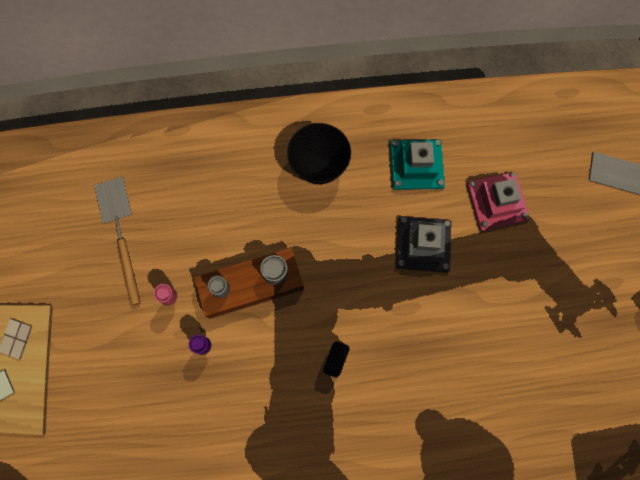

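View pics/scene0.png

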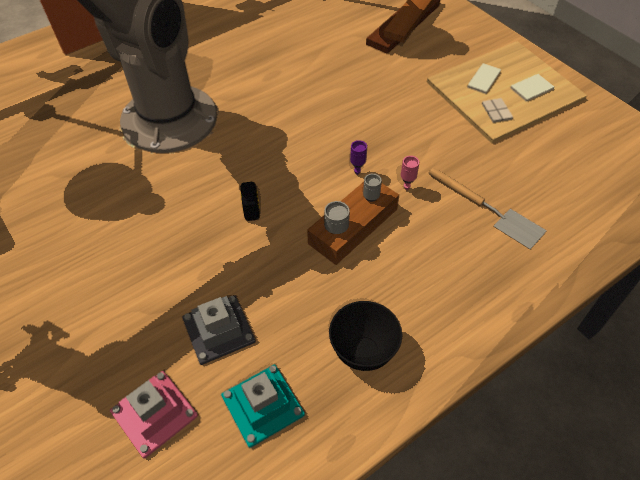

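Top view: narrow bit's rim at about (218,286), wide bit's rim at (273,268), the real chuck's mouth at (430,237), and pink/turquoise decoys at its side. Scene view: narrow bit at (373,180), chuck mouth at (214,315).

Run:
```python
from h import *
t=load('top0');s=load('scene0')
for n,a,b,z in (('bit',(218,285),(373,179),.104),('chuck',(430,237),(214,315),.075),('wide',(274,267),(337,211),.104)):
    print(n,at_z(t,*a,z),at_z(s,*b,z))
ims=[]
for f,c in ((t,(218,285)),(t,(430,237)),(s,(373,182)),(s,(214,315))):
    p=f['pixels'][c[1]-25:c[1]+25,c[0]-30:c[0]+30,::-1]; ims.append(cv2.resize(p,None,fx=6,fy=6,interpolation=cv2.INTER_CUBIC))
cv2.imwrite('pics/c.png',np.vstack([np.hstack(ims[:2]),np.hstack(ims[2:])]))
```

```text
bit [0.52562226 0.21292834 0.104     ] [0.52437488 0.21611842 0.104     ]
chuck [ 0.57941115 -0.19964799  0.075     ] [ 0.58950439 -0.20163164  0.075     ]
wide [0.5482032  0.10574539 0.104     ] [0.54772588 0.10612029 0.104     ]
```

View pics/c.png

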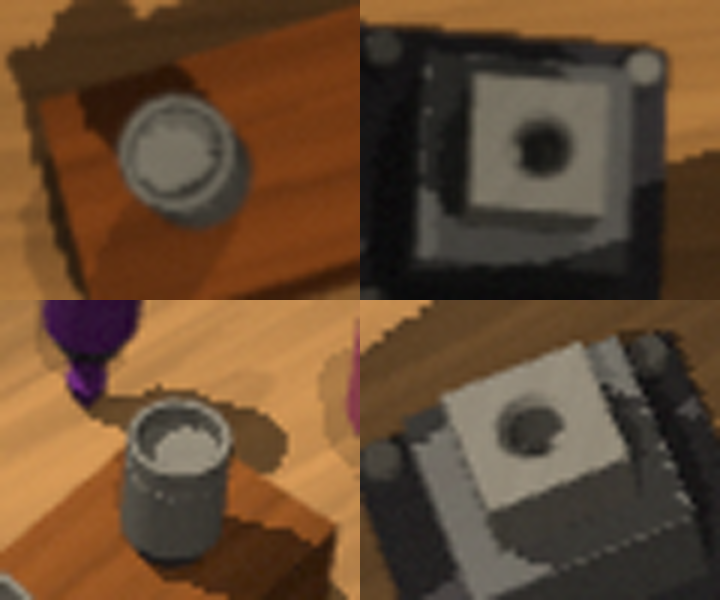

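Run:
```python
from h import *
t=load('top0');s=load('scene0')
for n,a,b,z in (('bit',(217.2,284.7),(372.6,180),.104),('chuck',(430,236.3),(212.7,311),.075)):
    print(n,at_z(t,*a,z),at_z(s,*b,z))
o=r.get_obs();R=cv2.Rodrigues(o['orientation'])[0];print(R, o['tcp_pos'])
d=np.array([.525,.2145,.242])-o['tcp_pos'];print(R.T@d/.15, np.degrees(np.arctan2(R[1,0],R[0,0])))
w=r.grab_frame('wrist'); Rc=cv2.Rodrigues(np.array(w['rvec'],float))[0]; c=-Rc.T@np.array(w['tvec']).ravel(); print('cam in tcp',R.T@(c-o['tcp_pos']),'axes',R.T@Rc.T)
```

```text
bit [0.52634753 0.21438028 0.104     ] [0.52601444 0.2137353  0.104     ]
chuck [ 0.58079982 -0.19986455  0.075     ] [ 0.58099015 -0.19938317  0.075     ]
[[ 9.37366056e-01  3.48345254e-01 -6.79650989e-04]
 [ 3.48345897e-01 -9.37364881e-01  1.48889728e-03]
 [-1.18430669e-04 -1.63239540e-03 -9.99998661e-01]] [ 0.23492772 -0.63226087  0.24143937]
[ 3.77913013e+00 -4.61786346e+00  3.35305333e-03] 20.386176243666807
cam in tcp [ 0.07262178 -0.00019114 -0.13195548] axes [[-9.81104913e-04 -9.57104995e-01 -2.89739653e-01]
 [ 9.99999518e-01 -9.26298398e-04 -3.26291607e-04]
 [ 4.39099510e-05 -2.89739833e-01  9.57105442e-01]]
```

Both cameras agree: bit at (0.526, 0.214), chuck at (0.581, -0.200). Next is travel to above the bit at the same height.

Request:
send_rows([
  [1, 0.1, -0.08, 0, 0, 0, 0],
  [1, 0.25, -0.2, 0, 0, 0, 0],
  [1, 0.45, -0.36, 0, 0, 0, 0],
  [1, 0.65, -0.52, 0, 0, 0, 0],
  [1, 0.85, -0.68, 0, 0, 0, 0],
  [1, 1, -0.8, 0, 0, 0, 0],
], squeeze=60)

```text
clock: 0.65
tcp_pos: [0.3357, -0.4647, 0.2421]
orientation: [-3.09, -0.559, -0.001]
contact_force: [0.3, -0.4, -0.4]
grip_width: 0.0851
```

Request:
send_rows([
  [1, 0.2, -0.18, 0, 0, 0, 0],
  [1, 0.4, -0.36, 0, 0, 0, 0],
  [1, 0.6, -0.54, 0, 0, 0, 0],
  [1, 0.8, -0.72, 0, 0, 0, 0],
  [1, 1, -0.9, 0, 0, 0, 0],
])

```text
clock: 1.07
tcp_pos: [0.4279, -0.2874, 0.2423]
orientation: [3.092, 0.556, -0.0]
contact_force: [1.2, 0.2, 0.1]
grip_width: 0.0854
```

Request:
send_rows([
  [1, 0.18, -0.19, 0, 0, 0, 0],
  [1, 0.36, -0.38, 0, 0, 0, 0],
  [1, 0.54, -0.57, 0, 0, 0, 0],
  [1, 0.72, -0.76, 0, 0, 0, 0],
  [1, 0.9, -0.95, 0, 0, 0, 0],
])

```text
clock: 1.48
tcp_pos: [0.5046, -0.1068, 0.2423]
orientation: [3.092, 0.556, -0.0]
contact_force: [0.8, -0.3, -0.3]
grip_width: 0.0858
```

Request:
send_rows([
  [1, 0.18, -0.2, 0, 0, 0, 0],
  [1, 0.36, -0.4, 0, 0, 0, 0],
  [1, 0.54, -0.6, 0, 0, 0, 0],
  [1, 0.72, -0.8, 0, 0, 0, 0],
  [1, 0.88, -1, 0, 0, 0, 0],
])

```text
clock: 1.9
tcp_pos: [0.5765, 0.08, 0.2422]
orientation: [-3.092, -0.556, -0.0]
contact_force: [1.1, -0.2, 0.2]
grip_width: 0.0853
```

Request:
send_rows([
  [1, 0, -0.2, 0, 0, 0, 0.03],
  [1, 0, -0.4, 0, 0, 0, 0.06],
  [1, 0, -0.6, 0, 0, 0, 0.09],
  [1, 0, -0.8, 0, 0, 0, 0.113],
  [1, 0, -0.92, 0, 0, 0, 0.113],
  [1, 0, -0.968, 0, 0, 0, 0.113],
  [1, 0, -0.968, 0, 0, 0, 0.113],
  [1, 0, -0.968, 0, 0, 0, 0.113],
  [1, 0, -0.968, 0, 0, 0, 0.113],
])

```text
clock: 2.65
tcp_pos: [0.5262, 0.2119, 0.2421]
orientation: [3.14, -0.003, 0.0]
contact_force: [-0.4, -0.1, 0.3]
grip_width: 0.0855
```

```bash
cat > st.py <<'E'
from h import *
import sys
o=r.get_obs();R=cv2.Rodrigues(o['orientation'])[0]
print('t',o['clock'],'tcp',o['tcp_pos'].round(4),'F',o['contact_force'].round(2),'M',o['moment'].round(2),'w',round(o['grip_width'],4),'tilt',R[:,2].round(4),'yaw',np.degrees(np.arctan2(R[1,0],R[0,0])).round(2),'q',o['joints'].round(2))
if len(sys.argv)>3: print('need',(R.T@(np.array(sys.argv[1:4],float)-o['tcp_pos'])/.15).round(4))
E
python3 st.py .5262 .214 .076; python3 -c "
from h import *
f=snap('wrist','w1');print(proj(f,[[.5262,.214,.104],[.5442,.214,.104],[.5262,.232,.104]]))"
```

```text
t 2.65 tcp [0.5262 0.2119 0.2421] F [-0.38 -0.15  0.29] M [-0.01 -0.02  0.02] w 0.0855 tilt [ 1.0e-04 -1.1e-03 -1.0e+00] yaw -0.1 q [-0.21  0.33 -0.35  1.8   0.13  1.04 -2.18]
need [-1.0000e-04 -1.4900e-02  1.1074e+00]
[[318.94112365 228.76356044]
 [318.81319222 205.03774352]
 [294.8362435  228.83758596]]
```

View pics/w1.png

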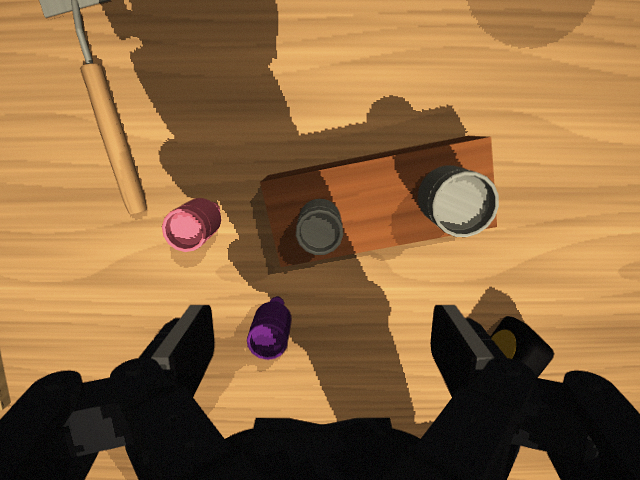

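The wrist view shows the bit's rim at (320,230), against a projected (319,229), so the position is confirmed. Now down and grip.

Request:
send_rows([
  [1, 0, -0.005, 0.1, 0, 0, 0],
  [1, 0, -0.01, 0.25, 0, 0, 0],
  [1, 0, -0.012, 0.4, 0, 0, 0],
  [1, 0, -0.012, 0.55, 0, 0, 0],
  [1, 0, -0.012, 0.7, 0, 0, 0],
  [1, 0, -0.012, 0.85, 0, 0, 0],
  [1, 0, -0.012, 0.95, 0, 0, 0],
  [1, 0, -0.012, 1, 0, 0, 0],
])

```text
clock: 3.37
tcp_pos: [0.5249, 0.2136, 0.09]
orientation: [3.14, -0.002, -0.004]
contact_force: [-0.2, 0.2, 0.7]
grip_width: 0.0855
```

Request:
send_rows([
  [1, 0, 0, 0.05, 0, 0, 0],
  [1, 0, 0, 0.107, 0, 0, 0],
  [1, 0, 0, 0.107, 0, 0, 0],
  [0.5, 0, 0, 0.107, 0, 0, 0],
  [0.3, 0, 0, 0.107, 0, 0, 0],
  [0.1, 0, 0, 0.107, 0, 0, 0],
  [0, 0, 0, 0.107, 0, 0, 0],
  [0, 0, 0, 0.107, 0, 0, 0],
  [0, 0, 0, 0.107, 0, 0, 0],
  [0, 0, 0, 0.107, 0, 0, 0],
  [0, 0, 0, 0.107, 0, 0, 0],
  [0, 0, 0, 0.107, 0, 0, 0],
], squeeze=60)

```text
clock: 4.37
tcp_pos: [0.5258, 0.2158, 0.077]
orientation: [3.142, 0.001, 0.002]
contact_force: [-2.7, -0.8, 6.3]
grip_width: 0.0351
```

```bash
python3 st.py .5262 .214 .242
```

```text
t 4.3667 tcp [0.5258 0.2158 0.077 ] F [-2.73 -0.85  6.29] M [-0.25  0.22  0.03] w 0.0351 tilt [ 0.001 -0.    -1.   ] yaw 0.03 q [-0.26  0.53 -0.31  1.93  0.24  0.72 -2.28]
need [ 0.0039  0.0121 -1.0998]
```

Request:
send_rows([
  [0, 0, 0, -0.04, 0, 0, 0],
  [0, 0, 0, -0.1, 0, 0, 0],
  [0, 0, 0, -0.18, 0, 0, 0],
  [0, 0, 0, -0.28, 0, 0, 0],
  [0, 0, 0, -0.4, 0, 0, 0],
  [0, 0, 0, -0.55, 0, 0, 0],
  [0, 0, 0, -0.7, 0, 0, 0],
  [0, 0, 0, -0.8, 0, 0, 0],
  [0, 0, 0, -0.83, 0, 0, 0],
  [0, 0, 0, -0.83, 0, 0, 0],
  [0, 0, 0, -0.83, 0, 0, 0],
])

```text
clock: 5.28
tcp_pos: [0.525, 0.2157, 0.2005]
orientation: [3.141, 0.001, -0.0]
contact_force: [-0.4, -0.7, -2.5]
grip_width: 0.0351
```

```bash
python3 st.py .5809 -.1996 .2
```

```text
t 5.2833 tcp [0.525  0.2157 0.2005] F [-0.36 -0.68 -2.52] M [ 0.03  0.04 -0.02] w 0.0351 tilt [-2.e-04 -2.e-04 -1.e+00] yaw 0.05 q [-0.22  0.37 -0.35  1.84  0.15  0.96 -2.21]
need [0.3705 2.7688 0.0042]
```

Request:
send_rows([
  [0, 0, 0.06, 0, 0, 0, 0],
  [0, 0, 0.16, 0, 0, 0, 0],
  [0, 0, 0.32, 0, 0, 0, 0],
  [0, 0, 0.5, 0, 0, 0, 0],
  [0, 0, 0.7, 0, 0, 0, 0],
  [0, 0, 0.9, 0, 0, 0, 0],
])

```text
clock: 5.78
tcp_pos: [0.5244, 0.0789, 0.1994]
orientation: [3.141, 0.002, -0.004]
contact_force: [-0.3, -0.2, -2.0]
grip_width: 0.0352
```

Request:
send_rows([
  [0, 0.06, 0.2, 0, 0, 0, 0],
  [0, 0.12, 0.4, 0, 0, 0, 0],
  [0, 0.18, 0.6, 0, 0, 0, 0],
  [0, 0.24, 0.8, 0, 0, 0, 0],
  [0, 0.3, 1, 0, 0, 0, 0],
])

```text
clock: 6.2
tcp_pos: [0.5696, -0.0714, 0.1994]
orientation: [3.141, 0.001, -0.004]
contact_force: [0.3, 0.4, -2.0]
grip_width: 0.0352
```

Request:
send_rows([
  [0, 0.03, 0.2, 0, 0, 0, 0],
  [0, 0.07, 0.4, 0, 0, 0, 0],
  [0, 0.07, 0.6, 0, 0, 0, 0],
  [0, 0.07, 0.75, 0, 0, 0, 0],
  [0, 0.07, 0.84, 0, 0, 0, 0],
  [0, 0.07, 0.868, 0, 0, 0, 0],
  [0, 0.07, 0.868, 0, 0, 0, 0],
  [0, 0.07, 0.868, 0, 0, 0, 0],
  [0, 0.07, 0.868, 0, 0, 0, 0],
  [0, 0.07, 0.868, 0, 0, 0, 0],
])

```text
clock: 7.03
tcp_pos: [0.5815, -0.1971, 0.2008]
orientation: [-3.141, -0.006, -0.0]
contact_force: [-0.6, 0.7, -2.2]
grip_width: 0.0352
```

```bash
python3 st.py .5809 -.1996 .2
python3 - <<'E'
from h import *
P=r.get_obs()['tcp_pos']; 
out=[]
for n in('scene','top','wrist'):
    f=snap(n,n+'2'); pts=proj(f,[P+[0,0,.027],P-[0,0,.063],[.5809,-.1996,.075]]); print(n,pts.round(1).tolist())
    c=pts.mean(0).astype(int); c=np.clip(c,[65,100],[574,379]); p=f['pixels'][c[1]-100:c[1]+100,c[0]-65:c[0]+65,::-1]; print(c); out.append(cv2.resize(p,None,fx=2,fy=3,interpolation=2) if 0 else cv2.resize(p,None,fx=2,fy=2,interpolation=2))
cv2.imwrite('pics/c2.png',np.hstack(out))
E
```

```text
t 7.0333 tcp [ 0.5815 -0.1971  0.2008] F [-0.62  0.66 -2.17] M [-0.04  0.01 -0.02] w 0.0352 tilt [ 1.e-04  8.e-04 -1.e+00] yaw 0.21 q [ 0.37  0.43 -0.2   1.74  0.1   0.99 -1.42]
need [-0.004   0.0163  0.0053]
scene [[199.7, 263.1], [208.5, 292.4], [212.6, 311.0]]
[206 288]
top [[444.0, 214.4], [434.4, 227.9], [429.9, 236.3]]
[436 226]
wrist [[319.4, 360.1], [320.6, 263.8], [324.4, 233.9]]
[321 285]
```

View pics/c2.png

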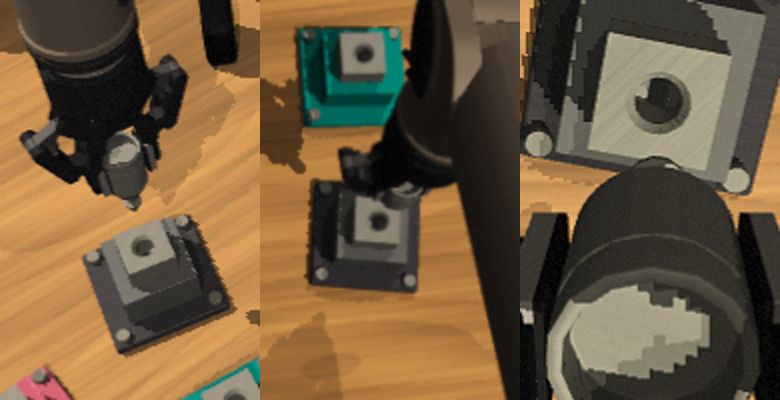

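Run:
```python
from h import *
f=load('wrist2'); p=f['pixels'][200:460,220:420,::-1]
cv2.imwrite('pics/c3.png',cv2.resize(cv2.convertScaleAbs(p,alpha=1.6),None,fx=2.3,fy=2.3,interpolation=2))
```

```text
(no output)
```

View pics/c3.png

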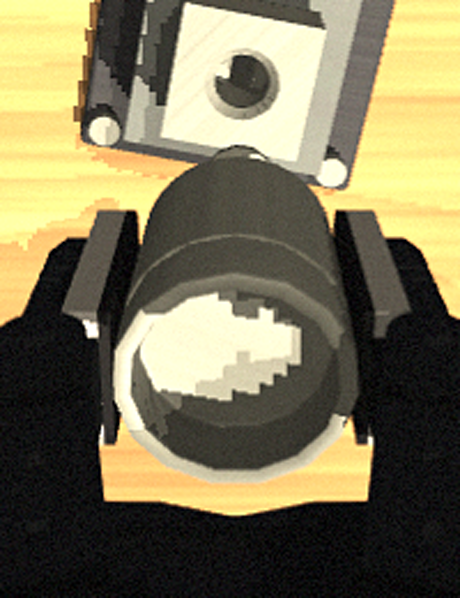

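Run:
```python
from h import *
f=load('wrist2');P=np.array([.5815,-.1971,.2008])
print('rim-tcp',at_z(f,322.8,363.9,P[2]+.027)-P); print('tip-tcp',at_z(f,324.3,266.5,P[2]-.063)-P); print('mouth',at_z(f,325,236.1,.075))
```

```text
rim-tcp [-0.00147894 -0.00117435  0.027     ]
tip-tcp [-0.00161352 -0.00212447 -0.063     ]
mouth [ 0.57928849 -0.20005033  0.075     ]
```

Request:
send_rows([
  [0, -0.003, 0.007, 0.06, 0, 0, 0],
  [0, -0.007, 0.013, 0.15, 0, 0, 0],
  [0, -0.007, 0.013, 0.25, 0, 0, 0],
  [0, -0.007, 0.013, 0.33, 0, 0, 0],
  [0, -0.007, 0.013, 0.37, 0, 0, 0],
  [0, -0.007, 0.013, 0.385, 0, 0, 0],
  [0, -0.007, 0.013, 0.385, 0, 0, 0],
  [0, -0.007, 0.013, 0.385, 0, 0, 0],
  [0, -0.007, 0.013, 0.385, 0, 0, 0],
])

```text
clock: 7.93
tcp_pos: [0.5807, -0.2013, 0.1438]
orientation: [3.141, 0.001, 0.002]
contact_force: [-0.3, -1.3, -2.1]
grip_width: 0.0351
```

```bash
python3 st.py .5805 -.199 .102;python3 - <<'E'
from h import *
f=snap('scene','s3'); p=f['pixels'][255:345,160:260,::-1]; cv2.imwrite('pics/c4.png',cv2.resize(p,None,fx=6,fy=6,interpolation=2))
P=r.get_obs()['tcp_pos'];print(proj(f,[P-[0,0,.063],[.5805,-.1995,.075]]))
E
```

```text
t 7.9333 tcp [ 0.5807 -0.2013  0.1438] F [-0.33 -1.26 -2.07] M [-0.01 -0.01 -0.01] w 0.0351 tilt [ 1.4e-03 -3.0e-04 -1.0e+00] yaw 0.04 q [ 0.37  0.49 -0.19  1.78  0.11  0.88 -1.44]
need [-0.0018 -0.0157  0.2787]
[[211.15444484 309.84908676]
 [212.50664884 310.84188807]]
```

View pics/c4.png

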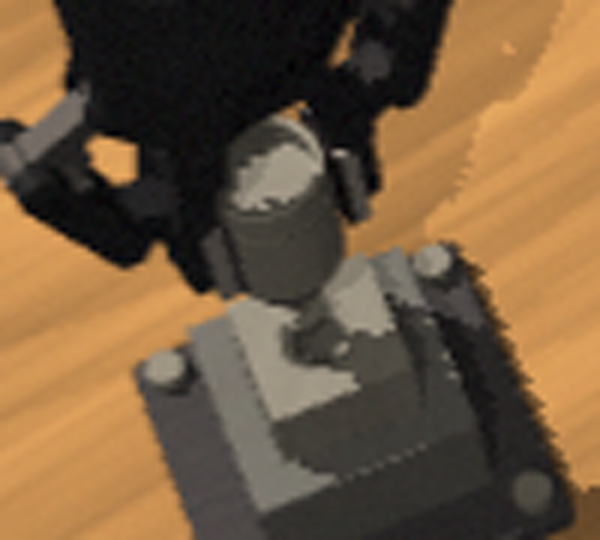

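The tip stands just over the mouth, around crop (320,340), against the mouth's projected (315,335). I'll hold briefly to see whether the y reading is settled.

Request:
send_rows([
  [0, 0, 0, 0, 0, 0, 0],
  [0, 0, 0, 0, 0, 0, 0],
])

```text
clock: 8.15
tcp_pos: [0.5804, -0.2013, 0.1435]
orientation: [3.141, 0.001, 0.001]
contact_force: [-0.1, -0.4, -2.2]
grip_width: 0.035
```

Request:
send_rows([
  [0, 0, 0, 0, 0, 0, 0],
  [0, 0, 0, 0, 0, 0, 0],
])

```text
clock: 8.32
tcp_pos: [0.5802, -0.2013, 0.1432]
orientation: [3.141, 0.001, 0.0]
contact_force: [0.4, -0.9, -2.7]
grip_width: 0.035
```

Request:
send_rows([
  [0, 0, 0, 0, 0, 0, 0],
])

```text
clock: 8.4
tcp_pos: [0.5801, -0.2012, 0.1431]
orientation: [3.142, 0.001, 0.0]
contact_force: [0.0, 0.4, -1.9]
grip_width: 0.0354
```

Request:
send_rows([
  [0, 0, -0.01, 0, 0, 0, 0],
  [0, 0, -0.01, 0.02, 0, 0, 0],
  [0, 0, -0.01, 0.04, 0, 0, 0],
  [0, 0, -0.01, 0.06, 0, 0, 0],
  [0, 0, -0.01, 0.08, 0, 0, 0],
  [0, 0, -0.01, 0.08, 0, 0, 0],
])

```text
clock: 8.9
tcp_pos: [0.5795, -0.1996, 0.13]
orientation: [-3.141, -0.001, 0.002]
contact_force: [-1.2, 0.4, -2.0]
grip_width: 0.035
```

Request:
send_rows([
  [0, 0, 0, 0.02, 0, 0, 0],
  [0, 0, 0, 0.04, 0, 0, 0],
  [0, 0, 0, 0.04, 0, 0, 0],
])

```text
clock: 9.15
tcp_pos: [0.5806, -0.1994, 0.1247]
orientation: [-3.141, -0.002, -0.001]
contact_force: [1.5, 0.9, -2.7]
grip_width: 0.0352
```

Request:
send_rows([
  [0, 0, 0, 0.02, 0, 0, 0],
  [0, 0, 0, 0.04, 0, 0, 0],
  [0, 0, 0, 0.04, 0, 0, 0],
])

```text
clock: 9.4
tcp_pos: [0.5806, -0.1991, 0.1188]
orientation: [-3.141, -0.002, -0.001]
contact_force: [2.5, 2.6, -0.4]
grip_width: 0.035
```

Request:
send_rows([
  [0, 0, 0, 0.015, 0, 0, 0],
  [0, 0, 0, 0.03, 0, 0, 0],
  [0, 0, 0, 0.03, 0, 0, 0],
])

```text
clock: 9.65
tcp_pos: [0.5809, -0.1997, 0.1149]
orientation: [3.141, 0.002, 0.002]
contact_force: [1.6, 1.9, 3.4]
grip_width: 0.0349
```

Request:
send_rows([
  [0, 0, 0, 0.015, 0, 0, 0],
  [0, 0, 0, 0.025, 0, 0, 0],
  [0, 0, 0, 0.025, 0, 0, 0],
])

```text
clock: 9.9
tcp_pos: [0.581, -0.1998, 0.1115]
orientation: [3.141, 0.001, 0.003]
contact_force: [0.6, 2.1, 5.9]
grip_width: 0.035
```

Request:
send_rows([
  [0, 0, 0, 0.01, 0, 0, 0],
  [0, 0, 0, 0.02, 0, 0, 0],
  [0, 0, 0, 0.02, 0, 0, 0],
])

```text
clock: 10.15
tcp_pos: [0.5808, -0.1997, 0.1083]
orientation: [3.141, 0.001, 0.003]
contact_force: [2.6, 1.4, -2.8]
grip_width: 0.0352
```

Request:
send_rows([
  [0, 0, 0, 0.007, 0, 0, 0],
  [0, 0, 0, 0.007, 0, 0, 0],
])

```text
clock: 10.32
tcp_pos: [0.5807, -0.1996, 0.1067]
orientation: [-3.142, -0.002, -0.002]
contact_force: [2.8, 2.0, 2.6]
grip_width: 0.0352
```

Request:
send_rows([
  [0, 0, 0, 0.007, 0, 0, 0],
  [0, 0, 0, 0.007, 0, 0, 0],
])

```text
clock: 10.48
tcp_pos: [0.5807, -0.1996, 0.1059]
orientation: [-3.142, -0.001, -0.002]
contact_force: [4.4, 1.5, 3.8]
grip_width: 0.0351
```

```bash
python3 st.py .5805 -.199 .102;python3 - <<'E'
from h import *
f=snap('scene','s4'); p=f['pixels'][255:345,160:260,::-1]; cv2.imwrite('pics/c5.png',cv2.resize(p,None,fx=6,fy=6,interpolation=2))
E
```

```text
t 10.4833 tcp [ 0.5807 -0.1996  0.1059] F [4.39 1.47 3.83] M [ 0.57 -0.78  0.02] w 0.0351 tilt [ 0.0012  0.     -1.    ] yaw 0.05 q [ 0.37  0.54 -0.18  1.81  0.13  0.8  -1.45]
need [-0.0016 -0.004   0.0261]
```

View pics/c5.png

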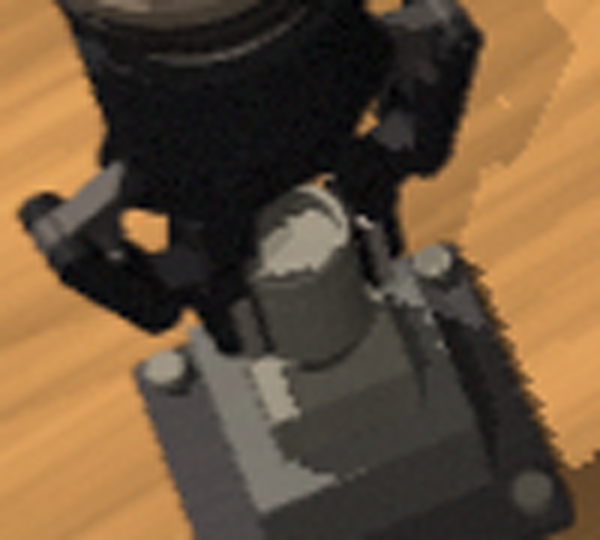

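Run:
```python
from h import *
f=load('s4')
for z in (.125,.129,.133,.137): print(z,(proj(f,[.5805,-.1996,z])[0]-[160,255])*6)
g=load('s3')
for z in (.165,.17,.175): print(z,(proj(g,[.5805,-.2005,z])[0]-[160,255])*6)
```

```text
0.125 [288.68090209 249.56263282]
0.129 [286.50740106 242.42388961]
0.133 [284.32027223 235.24088423]
0.137 [282.11938575 228.01319945]
0.165 [263.50760634 177.75280739]
0.17 [260.59835385 168.2477133 ]
0.175 [257.66549271 158.66637027]
```

Request:
send_rows([
  [0, 0, 0, 0.007, 0, 0, 0],
  [0, 0, 0, 0.007, 0, 0, 0],
])

```text
clock: 10.7
tcp_pos: [0.5807, -0.1996, 0.1048]
orientation: [3.142, 0.002, 0.002]
contact_force: [3.8, 2.6, 3.7]
grip_width: 0.0351
```

Request:
send_rows([
  [0, 0, 0, 0.007, 0, 0, 0],
  [0, 0, 0, 0.007, 0, 0, 0],
])

```text
clock: 10.87
tcp_pos: [0.5806, -0.1996, 0.1037]
orientation: [3.142, 0.001, 0.002]
contact_force: [3.7, 2.6, 4.0]
grip_width: 0.0352
```

Request:
send_rows([
  [0, 0, 0, 0.007, 0, 0, 0],
  [0, 0, 0, 0.007, 0, 0, 0],
])

```text
clock: 11.03
tcp_pos: [0.5806, -0.1996, 0.1026]
orientation: [-3.142, -0.001, -0.002]
contact_force: [4.7, 3.0, 3.7]
grip_width: 0.0355
```

Request:
send_rows([
  [0, 0, 0, 0.007, 0, 0, 0],
  [0, 0, 0, 0.007, 0, 0, 0],
])

```text
clock: 11.2
tcp_pos: [0.5802, -0.1997, 0.1013]
orientation: [-3.142, -0.001, -0.0]
contact_force: [3.8, 1.8, 3.8]
grip_width: 0.0352
```

Request:
send_rows([
  [0, 0, 0, 0.007, 0, 0, 0],
  [0, 0, 0, 0.007, 0, 0, 0],
])

```text
clock: 11.37
tcp_pos: [0.5802, -0.1997, 0.1006]
orientation: [3.142, 0.001, 0.0]
contact_force: [1.8, 2.5, 6.8]
grip_width: 0.035
```

Request:
send_rows([
  [0, 0, 0, 0.007, 0, 0, 0],
  [0, 0, 0, 0.007, 0, 0, 0],
])

```text
clock: 11.53
tcp_pos: [0.5803, -0.1997, 0.0999]
orientation: [3.142, 0.001, 0.001]
contact_force: [2.3, 3.3, 9.5]
grip_width: 0.0351
```

Request:
send_rows([
  [0, 0, 0, 0.006, 0, 0, 0],
  [0, 0, 0, 0.006, 0, 0, 0],
  [0, 0, 0, 0.006, 0, 0, 0],
])

```text
clock: 11.78
tcp_pos: [0.5804, -0.1997, 0.0995]
orientation: [3.141, 0.001, 0.001]
contact_force: [0.9, 3.7, 11.5]
grip_width: 0.0352
```

Request:
send_rows([
  [0, 0, 0, 0.005, 0, 0, 0],
  [0, 0, 0, 0.005, 0, 0, 0],
  [0, 0, 0, 0.005, 0, 0, 0],
])

```text
clock: 12.03
tcp_pos: [0.5804, -0.1997, 0.099]
orientation: [3.141, 0.001, 0.001]
contact_force: [-0.3, 2.8, 13.9]
grip_width: 0.0349
```

Request:
send_rows([
  [0, 0, 0, 0.006, 0, 0, 0],
  [0, 0, 0, 0.006, 0, 0, 0],
  [0, 0, 0, 0.006, 0, 0, 0],
])

```text
clock: 12.28
tcp_pos: [0.5804, -0.1997, 0.0984]
orientation: [3.141, 0.001, 0.001]
contact_force: [-0.1, 4.2, 17.4]
grip_width: 0.0351
```

Request:
send_rows([
  [0, 0, 0, 0, 0, 0, 0],
  [0, 0, 0, 0, 0, 0, 0],
])

```text
clock: 12.45
tcp_pos: [0.5804, -0.1998, 0.0985]
orientation: [3.141, 0.001, 0.001]
contact_force: [-0.0, 4.5, 16.7]
grip_width: 0.0347
```

Net press is about 19 N at sleeve stiffness, so the shoulder is seated. Easing off and tugging up.

Request:
send_rows([
  [0, 0, 0, -0.01, 0, 0, 0],
  [0, 0, 0, -0.02, 0, 0, 0],
  [0, 0, 0, -0.03, 0, 0, 0],
  [0, 0, 0, -0.03, 0, 0, 0],
])

```text
clock: 12.78
tcp_pos: [0.5802, -0.1997, 0.1014]
orientation: [3.142, 0.001, 0.0]
contact_force: [3.4, 2.9, 2.4]
grip_width: 0.0352
```

Request:
send_rows([
  [0, 0, 0, -0.007, 0, 0, 0],
  [0, 0, 0, -0.007, 0, 0, 0],
])

```text
clock: 12.95
tcp_pos: [0.5801, -0.1997, 0.1019]
orientation: [-3.142, -0.001, 0.0]
contact_force: [5.1, 2.9, 1.3]
grip_width: 0.0354
```

Request:
send_rows([
  [0, 0, 0, -0.007, 0, 0, 0],
  [0, 0, 0, -0.007, 0, 0, 0],
])

```text
clock: 13.12
tcp_pos: [0.5799, -0.1997, 0.1025]
orientation: [-3.141, -0.001, 0.001]
contact_force: [6.1, 1.9, -2.4]
grip_width: 0.0351
```

Request:
send_rows([
  [0, 0.003, 0, -0.007, 0, 0, 0],
  [0, 0.006, 0, -0.007, 0, 0, 0],
])

```text
clock: 13.28
tcp_pos: [0.58, -0.1997, 0.103]
orientation: [-3.141, -0.001, 0.004]
contact_force: [4.7, 2.1, -4.2]
grip_width: 0.0351
```

Request:
send_rows([
  [0, 0, 0, -0.007, 0, 0, 0],
  [0, 0, 0, -0.007, 0, 0, 0],
])

```text
clock: 13.45
tcp_pos: [0.5799, -0.1997, 0.104]
orientation: [-3.141, -0.001, 0.004]
contact_force: [5.5, 2.4, -6.1]
grip_width: 0.0351
```

Request:
send_rows([
  [0, 0, 0, -0.006, 0, 0, 0],
  [0, 0, 0, -0.006, 0, 0, 0],
])

```text
clock: 13.62
tcp_pos: [0.5798, -0.1997, 0.1045]
orientation: [-3.141, -0.001, 0.004]
contact_force: [6.9, 0.5, -8.8]
grip_width: 0.0349
```

Force is growing with travel, so the bit is latched. Stepping up to about 12 N net.

Request:
send_rows([
  [0, 0.003, 0, -0.006, 0, 0, 0],
  [0, 0.006, 0, -0.006, 0, 0, 0],
])

```text
clock: 13.78
tcp_pos: [0.58, -0.1997, 0.1049]
orientation: [-3.141, -0.001, 0.007]
contact_force: [4.0, 1.2, -10.1]
grip_width: 0.0353
```

Request:
send_rows([
  [0, 0, 0, -0.006, 0, 0, 0],
  [0, 0, 0, -0.006, 0, 0, 0],
])

```text
clock: 13.95
tcp_pos: [0.5799, -0.1997, 0.1056]
orientation: [-3.141, -0.001, 0.007]
contact_force: [6.5, 0.4, -13.2]
grip_width: 0.0351
```

Request:
send_rows([
  [0, 0, 0, -0.001, 0, 0, 0],
  [0, 0, 0, -0.001, 0, 0, 0],
  [0, 0, 0, -0.001, 0, 0, 0],
  [0, 0, 0, -0.001, 0, 0, 0],
])

```text
clock: 14.28
tcp_pos: [0.5799, -0.1997, 0.1056]
orientation: [-3.141, -0.001, 0.007]
contact_force: [5.7, 0.6, -13.1]
grip_width: 0.0348
```

Request:
send_rows([
  [0, 0, 0, 0, 0, 0, 0],
  [0, 0, 0, 0, 0, 0, 0],
  [0, 0, 0, 0, 0, 0, 0],
  [0, 0, 0, 0, 0, 0, 0],
  [0, 0, 0, 0, 0, 0, 0],
  [0, 0, 0, 0, 0, 0, 0],
  [0, 0, 0, 0, 0, 0, 0],
])

```text
clock: 14.87
tcp_pos: [0.5799, -0.1997, 0.1056]
orientation: [-3.141, -0.001, 0.007]
contact_force: [6.1, 1.6, -13.5]
grip_width: 0.0348
```

Request:
send_rows([
  [0, 0, 0, 0, 0, 0, 0],
  [0, 0, 0, 0, 0, 0, 0],
  [0, 0, 0, 0, 0, 0, 0],
  [0, 0, 0, 0, 0, 0, 0],
  [0, 0, 0, 0, 0, 0, 0],
  [0, 0, 0, 0, 0, 0, 0],
  [0, 0, 0, 0, 0, 0, 0],
])

```text
clock: 15.45
tcp_pos: [0.5799, -0.1997, 0.1056]
orientation: [-3.141, -0.001, 0.007]
contact_force: [5.6, 1.8, -12.6]
grip_width: 0.0347
```

```bash
python3 st.py .5805 -.1997 .102
python3 - <<'E'
from h import *
f=snap('scene','s5'); 
a=load('s4')
P=np.hstack([g['pixels'][255:345,160:260,::-1] for g in (a,f)]); cv2.imwrite('pics/c6.png',cv2.resize(P,None,fx=4,fy=4,interpolation=2))
E
```

```text
t 15.45 tcp [ 0.5799 -0.1997  0.1056] F [  5.58   1.8  -12.6 ] M [ 0.28 -1.39  0.02] w 0.0347 tilt [-4.4e-03  8.0e-04 -1.0e+00] yaw 0.03 q [ 0.37  0.54 -0.18  1.81  0.13  0.81 -1.45]
need [ 0.0042 -0.0002  0.024 ]
```

View pics/c6.png

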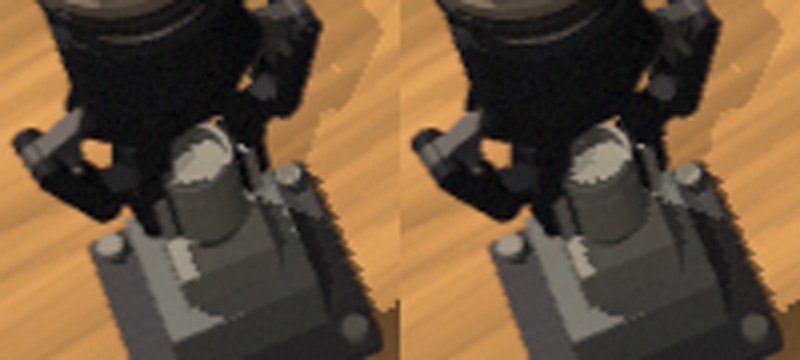

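Pull held steady at about 11 N net for 1.6 s, with the bit retained at about 1 mm end play. Easing back down, then release.

Request:
send_rows([
  [0, 0.003, 0, 0.008, 0, 0, 0],
  [0, 0.006, 0, 0.016, 0, 0, 0],
  [0, 0.006, 0, 0.024, 0, 0, 0],
  [0, 0.006, 0, 0.027, 0, 0, 0],
  [0, 0.006, 0, 0.027, 0, 0, 0],
])

```text
clock: 15.92
tcp_pos: [0.5813, -0.1999, 0.1038]
orientation: [-3.142, -0.001, 0.005]
contact_force: [-2.5, 1.4, -4.8]
grip_width: 0.0354
```

Request:
send_rows([
  [0, 0, 0, 0.002, 0, 0, 0],
  [0, 0, 0, 0.002, 0, 0, 0],
])

```text
clock: 16.08
tcp_pos: [0.5818, -0.2, 0.1037]
orientation: [3.141, 0.001, -0.003]
contact_force: [-2.8, 1.8, -4.9]
grip_width: 0.0349
```

Request:
send_rows([
  [0, -0.002, 0, 0.006, 0, 0, 0],
  [0, -0.003, 0, 0.013, 0, 0, 0],
  [0, -0.003, 0, 0.013, 0, 0, 0],
  [0, -0.003, 0, 0.013, 0, 0, 0],
])

```text
clock: 16.42
tcp_pos: [0.582, -0.1998, 0.1023]
orientation: [3.141, 0.001, -0.001]
contact_force: [-4.3, 1.9, -0.1]
grip_width: 0.0346
```

Request:
send_rows([
  [0, -0.005, 0, 0.004, 0, 0, 0],
  [0, -0.008, 0, 0.004, 0, 0, 0],
  [0, -0.008, 0, 0.004, 0, 0, 0],
])

```text
clock: 16.67
tcp_pos: [0.5818, -0.1998, 0.1019]
orientation: [3.141, 0.001, 0.002]
contact_force: [-1.8, 1.2, 0.3]
grip_width: 0.0348
```

Net press is about 2.5 N with low lateral load. Opening, then retreating upward.

Request:
send_rows([
  [0.5, 0, 0, 0, 0, 0, 0],
  [0.7, 0, 0, 0, 0, 0, 0],
  [1, 0, 0, 0, 0, 0, 0],
  [1, 0, 0, 0, 0, 0, 0],
  [1, 0, 0, 0, 0, 0, 0],
  [1, 0, 0, 0, 0, 0, 0],
  [1, 0, 0, 0, 0, 0, 0],
  [1, 0, 0, 0, 0, 0, 0],
  [1, 0, 0, 0, 0, 0, 0],
])

```text
clock: 17.42
tcp_pos: [0.5812, -0.1997, 0.1015]
orientation: [3.142, 0.001, 0.0]
contact_force: [1.2, -0.6, -0.4]
grip_width: 0.0856
```

Request:
send_rows([
  [1, 0, 0, -0.03, 0, 0, 0],
  [1, 0, 0, -0.1, 0, 0, 0],
  [1, 0, 0, -0.2, 0, 0, 0],
  [1, 0, 0, -0.35, 0, 0, 0],
  [1, 0, 0, -0.5, 0, 0, 0],
  [1, 0, 0, -0.65, 0, 0, 0],
  [1, 0, 0, -0.8, 0, 0, 0],
  [1, 0, 0, -0.8, 0, 0, 0],
  [1, 0, 0, -0.8, 0, 0, 0],
  [1, 0, 0, -0.8, 0, 0, 0],
])

```text
clock: 18.25
tcp_pos: [0.5809, -0.1997, 0.2216]
orientation: [3.141, 0.001, -0.0]
contact_force: [-0.4, -0.1, -0.8]
grip_width: 0.0854
```

```bash
python3 st.py
python3 - <<'E'
from h import *
f=snap('scene','s6');w=snap('wrist','w6')
a=cv2.resize(f['pixels'][215:365,150:350,::-1],(460,345),interpolation=2); b=cv2.resize(w['pixels'][:,:,::-1],(340,255)); b=cv2.copyMakeBorder(b,0,90,0,0,0)
cv2.imwrite('pics/c7.png',np.hstack([a,b])); print(proj(w,[[.5809,-.1996,.129]]))
E
```

```text
t 18.25 tcp [ 0.5809 -0.1997  0.2216] F [-0.45 -0.06 -0.76] M [ 0.03 -0.02  0.03] w 0.0854 tilt [-0.e+00 -1.e-04 -1.e+00] yaw 0.05 q [ 0.38  0.41 -0.2   1.72  0.09  1.03 -1.42]
[[321.93836401 247.15447597]]
```

View pics/c7.png

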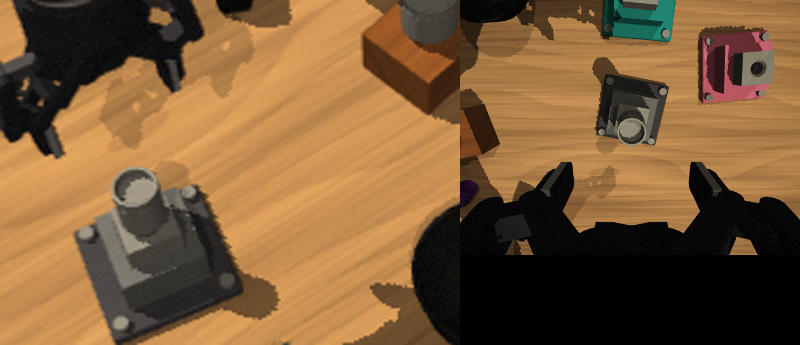

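Scene crop: the bit stands upright in the chuck, rim at image (209,297), against a projected (208,295) for fully home. Wrist view: rim at about (320,243), against a projected (322,247). The gripper is clear.

```bash
python3 -c "
from h import *
print(r.hand_in())"
```

```text
the job is handed in; nothing more can be done
None
```

The narrow bit is standing upright in the chuck, latched and released, and I've handed the job in (`r.hand_in()` gives no verdict). These are my last checks:

- **Press:** I pushed with at most about 19 N. Near the end the push-back rose about 4–5 N per mm, the sleeve's stiffness, so the shoulder was on the mouth. I felt no distinct click, so I relied on this and the tug below.
- **Tug:** I held about 11 N upward for roughly 1.5 s. The height stayed constant, and the travel fits a latched bit with about 1 mm of end play. I estimated sleeve travel (about 2.2 mm) from force and tool height, not directly.
- **After release:** The gripper was clear and the wrist read under 1 N. The bit's rim was within about 2 pixels of its fully-home position in the scene view. The wrist view differed by about 4 pixels (a few mm), which I put down to camera calibration and reading it off a reduced picture.
- **Sideways load:** The tool read up to about 7 N sideways during the tug. I reduced this to about 2 N before letting go.
- **Bystanders:** I saw no contact with the wide bit, tub, tape measure or scraper. I did not re-measure their positions at the end.

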